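Pair the double lids with their canisters and lift off one outer cap

ROBOT

A 6-joint arm with a two-finger parallel gripper is mounted at the origin on a cart in front of the work surface, level with it; the furniture and walls round the work are solid. World frame = base frame: x ahead of the robot, y to its left, z up, the work surface at z = 0. Lengths are in mm, angles in rad, forces in N, time in s.
With the tool pointing down it reaches from about 325 to 750 mm from the base axis. Payload 7.6 kg.
Tool frame: the origin (TCP) lies at the very end of the fingers, on their centre line; the grasp point (between the pads) lies 19 mm behind it; x points along the fingers, z is the direction in which the jaws open and shut, and the axes are right-handed (so a half turn about x gives the same grasp; the last joint's range is limited). The gripper opens to 85 mm and grips with 20 to 120 N. Pads are 22 mm wide; open, the fingers measure 114 mm over their backs; the gripper's body (76 mm by 85 mm) begins 54 mm behind the grasp point. The pads swing forward as they close: fully open they stand 13 mm farther back than shut.
Start: joints at [1.177, 0.052, 1.401, -0, 1.689, -0.07], TCP at [167.025, 497.745, 210.723] pointing down, gripper open.
Joint ranges: [-2.9, 2.9], [-0.91, 2.17], [0.12, 2.37], [-1.06, 4.2], [0.26, 2.73], [-2.93, 2.93]. Speed limits (rad/s): [2.57, 2.57, 3.01, 3.14, 3.14, 3.14].

INTERFACE

Orientations are given as a unit quaternion [x, y, z, w].
In Python, from bench import ctrl gives the robot as it stands.
- The arm moves only by the shell command python3 -m inch 'ROWS' [FORCE]. ROWS is JSON, a list of rows, each a list of 3 entries, a list of its own where there are three numbers: the shift along the tool's x, y, z in cm, then the turn, a rotation vector about the tool's x, y, z in rad, then the finger opening in cm, from 0 to 8.54. A call has 1 to 8 rows; each row shifts and turns the commanded pose from where the row before left it, along the tool's axes as they then stand; what a row does not reach is not made up. A row lasts 1/8 s, in which the tool goes at most 62.5 mm and 10.7 degrees, less where a joint would pass 70% of its speed; a pose out of reach is approached as far as the arm can. A call is refused whole if a number of a shift passes 6.25 or a number of a turn 0.188, either way. A call with a gripper value outside its range is refused whole. The fingers move at their own pace and stop on an object; FORCE is the grip in N (left out, the last holds). Time passes only in rows, so rows that do not move let the fingers close. It gives the time, the measured TCP pose, the force and the opening at its end, in the units of the state.
- ctrl.sense(): the state, without advancing time (a new reading comes with each control period).
- ctrl.read_camera(name): name is "scene" or "top" or "wrist"; returns a dict with "pixels" (400x640x3 uint8, blue, green, red), "range_z" (400x640 float32, mm along the optical axis (not along the pixel's ray), 0 where there is no reading), "K" (3x3 intrinsics, pixels), "R" (3x3) and "t" (3): a world point X has camera coordinates R X + t; the wrist camera has in their place "hand_eye" (4x4, takes a point from camera to tool coordinates, whose origin is the TCP and whose axes are the tool frame's). Camera axes: x right, y down, z forward; pixel columns grow to the right and rows downward; lengths in mm; the calibration is good to about 2 mm. The wrist camera is an equidistant fisheye: a pixel r from the principal point sees the ray r / f radians off the axis. A picture is of the moment at which its call begins: read the wrist's pose just before it.
- ctrl.hand_in(): hands the job in, once; it reports no verdict.
Trained networks look in the newest picture that a camera, given by its name, has taken for a name from the list of things; names that differ only in an ending like _2 or _b are one class to them, and where a whole thing is asked for, a point or a joint stands for the part that bears it (a point fixed in the world has none). Each returns a list of dicts, best first, with "score" (0 to 1); they miss things now and then, are a little off and sometimes report something else, mostly with a low value. They report only what shows in the picture. A call takes as long as a camera call.
- ctrl.look_for(query, camera): "bbox" ([left, top, width, height] in pixels, round what is visible of it).
- ctrl.tip_of(query, camera): "position" ([column, row] in pixels: a listed point, or the origin of a listed thing).
The state is a dict: "time": time; "joint_pos": joint angles; "qd": joint speeds; "joint_torque": joint torques, N m; "tcp_pos": TCP position; "ee_rot": TCP orientation; "ft_force": force on the tool from outside, world axes, zero at the start; "ft_torque": the same for the moment, N m; "finger_gap": opening from 0.0 (shut) to 1.0 (fully open).
Only numpy, scipy, OpenCV 4.12 (cv2) and the standard library are available. Lean on these libraries where they do the work, as an engineer would, in place of code of your own. Each camera call takes 0.05 s, during which the arm holds its last target. There are 200 camera calls.

TASK

Two clean storage canisters stand open on the worktop, a wide one and a narrow one; carry each of the two double lids, in one piece and by the steel knob that sticks up through its wooden cap, to the canister it fits, lower it gently until its inner lid is fully seated in the mouth, and let go. When both canisters are closed, take the wooden cap of the wide one alone, by its neck, and lift it straight up off its inner lid, which must stay seated undisturbed so that the damp canister can air through its vent holes; the narrow one keeps its cap. Finish while still holding the wide cap in the gripper, over its canister and well clear above the knob; leave the canisters standing where they are and the other things alone.

Things in the scene. Friction and masses are not known exactly. Their poses are not given: they have to be found in the camera images.
- canister_wide: The wide canister: open round white stoneware jar, 112 mm in diameter up to a shoulder 63 mm high, above it a neck of 96 mm outside and 86 mm inside diameter, rim 80 mm high. Origin: centre of its underside, z up. Loose, heavy (about 750 g), upright. (Wall cabinets hang 490 mm above the worktop, front at x = 0.60 with door handles before it: keep the wrist clear of them.)
- canister_narrow: The narrow canister: open round white stoneware jar, 86 mm in diameter up to a shoulder 81 mm high, above it a neck of 70 mm outside and 60 mm inside diameter, rim 98 mm high. Origin: centre of its underside, z up. Loose, heavy (about 600 g), upright.
- inner_wide: Inner lid of the wide set, at first standing on its plug. Heights in mm from its origin (centre of the underside, z up): rubber plug 82 across (72 at the foot) 0-22; steel flange 102 across, with vent holes, 22-27; knob stem at most 25 thick 27-54; cylindrical steel knob head 26 across 54-80. Seated in the wide canister (2 mm play all round) its origin is 58 mm above the canister's. 170 g.
- cap_wide: Light wooden cap, 112 mm across, of the wide set. Heights in mm from its origin (centre of the lower edge, z up): skirt, 105 inside, 0-19; top plate 19-27; round neck, 45 outside, 34 inside, open for the knob, 27-43. Rests loose on the flange (1.5 mm play), origin 8 mm above the inner lid's: lifting the knob carries both, lifting the neck takes the cap alone. 120 g.
- inner_narrow: Inner lid of the narrow set, at first standing on its plug. Heights in mm from its origin (centre of the underside, z up): rubber plug 56 across (46 at the foot) 0-22; steel flange 76 across, with vent holes, 22-27; knob stem at most 25 thick 27-54; cylindrical steel knob head 26 across 54-80. Seated in the narrow canister (2 mm play all round) its origin is 76 mm above the canister's. 120 g.
- cap_narrow: Light wooden cap, 86 mm across, of the narrow set. Heights in mm from its origin (centre of the lower edge, z up): skirt, 79 inside, 0-19; top plate 19-27; round neck, 45 outside, 34 inside, open for the knob, 27-43. Rests loose on the flange (1.5 mm play), origin 8 mm above the inner lid's: lifting the knob carries both, lifting the neck takes the cap alone. 80 g.
- egg_timer: Bystander: round kitchen timer, 60 mm wide, 46 mm high. Origin: centre of its underside.
- butter: Bystander: wrapped block of butter, 73 x 102 x 37 mm. Origin: centre of its underside.
- teaspoon: Bystander: steel teaspoon lying flat, 132 mm long, 9 mm high. Origin: its middle, underside.
- spice_tall: Bystander: slim spice jar, 45 mm wide, 106 mm high. Origin: centre of its underside.
- spice_short: Bystander: slim spice jar, 44 mm wide, 99 mm high. Origin: centre of its underside.
- jam: Bystander: jam jar, 61 mm wide, 90 mm high. Origin: centre of its underside.

How it is judged (in metres and radians):
On the way, in this order (a step that is already met when the one before it is completed fails the run):
1. both canisters are closed by their own double lids, caps nested on the seated inner lids, and the gripper has let go of them (horizontal distance between inner_wide and canister_wide below 0.006 m and z of inner_wide in the frame of canister_wide between 0.053 and 0.062 m and angle between the z axis of inner_wide and the z axis of canister_wide, either way round below 0.06 rad and z of cap_wide in the frame of inner_wide below 0.012 m and horizontal distance between cap_wide and inner_wide below 0.006 m and contact force between the fingers and inner_wide below 0.1 N and horizontal distance between inner_narrow and canister_narrow below 0.006 m and z of inner_narrow in the frame of canister_narrow between 0.071 and 0.08 m and angle between the z axis of inner_narrow and the z axis of canister_narrow, either way round below 0.06 rad and z of cap_narrow in the frame of inner_narrow below 0.012 m and horizontal distance between cap_narrow and inner_narrow below 0.006 m and contact force between the fingers and inner_narrow below 0.1 N), for 0.2 s.
2. the wide cap alone is lifted clear above the knob of its seated inner lid (horizontal distance between inner_wide and canister_wide below 0.006 m and z of inner_wide in the frame of canister_wide between 0.053 and 0.062 m and angle between the z axis of inner_wide and the z axis of canister_wide, either way round below 0.06 rad and z of cap_wide in the frame of canister_wide above 0.145 m), for 0.2 s.
At the end, for the whole second after the job is handed in: Both inner lids seated in their own canisters (6 mm, 0.06 rad); narrow cap nested on its inner lid; wide cap still, carried by the fingers alone, skirt over 145 mm (above the knob) above the worktop, within 120 mm sideways of its canister; canisters upright, moved under 50 mm (horizontal distance between inner_wide and canister_wide below 0.006 m and z of inner_wide in the frame of canister_wide between 0.053 and 0.062 m and angle between the z axis of inner_wide and the z axis of canister_wide, either way round below 0.06 rad and horizontal distance between inner_narrow and canister_narrow below 0.006 m and z of inner_narrow in the frame of canister_narrow between 0.071 and 0.08 m and angle between the z axis of inner_narrow and the z axis of canister_narrow, either way round below 0.06 rad and z of cap_narrow in the frame of inner_narrow below 0.012 m and horizontal distance between cap_narrow and inner_narrow below 0.006 m and height (world z) of cap_wide above 0.145 m and horizontal distance between cap_wide and canister_wide below 0.12 m and linear speed of cap_wide below 0.05 m/s and contact force between the fingers and cap_wide above 1 N and contact force between cap_wide and inner_wide below 0.05 N and contact force between cap_wide and inner_narrow below 0.05 N and contact force between cap_wide and cap_narrow below 0.05 N and contact force between cap_wide and canister_wide below 0.05 N and distance of each of canister_wide, canister_narrow from where it was at the start of the episode below 0.05 m and angle between each of canister_wide, canister_narrow's own z axis and vertical below 0.1 rad); the arm keeps its last pose, push and grip.
It fails at once if the wide cap is parted from its inner lid while that lid is not seated in the wide canister (the double lid is carried in one piece; the inner lid stays undisturbed) (z of cap_wide in the frame of inner_wide above 0.025 m and not (horizontal distance between inner_wide and canister_wide below 0.006 m and z of inner_wide in the frame of canister_wide between 0.053 and 0.062 m and angle between the z axis of inner_wide and the z axis of canister_wide, either way round below 0.06 rad)).
It fails at once if the narrow cap is parted from its inner lid (z of cap_narrow in the frame of inner_narrow above 0.025 m).
It fails at once if a double lid is dropped into the mouth (faster than 0.5 m/s near its seat) instead of being lowered ((horizontal distance between inner_wide and canister_wide below 0.02 m and z of inner_wide in the frame of canister_wide below 0.09 m and linear speed of inner_wide above 0.5 m/s) or (horizontal distance between inner_narrow and canister_narrow below 0.02 m and z of inner_narrow in the frame of canister_narrow below 0.108 m and linear speed of inner_narrow above 0.5 m/s)).
It fails at once if a canister is tipped or pushed more than 50 mm (angle between any of canister_wide, canister_narrow's own z axis and vertical above 0.3 rad or distance of any of canister_wide, canister_narrow from where it was at the start of the episode above 0.05 m).
It fails at once if a bystander is pushed more than 40 mm (distance of any of egg_timer, butter, teaspoon, spice_tall, spice_short, jam from where it was at the start of the episode above 0.04 m).
It also fails if it takes over 72 s, if anything falls off the work surface, if the arm or the gripper's body presses on something with over 40 N, if the wrist force passes 120 N, or if a joint passes its speed limit or range.

## Working session

There is one attempt and no reset: what is moved stays moved. The work goes in short steps, Python scripts to look and compute and a shell command to move; the robot and the scene stay as the last step left them, time stands still between calls to the robot, and variables do not carry over. Pictures are saved under pics/ and viewed, about 8 in all and at most 12, crops included, and the job is handed in when it is done.

```bash
ls; mkdir -p pics
cat > h.py <<'E'
import numpy as np, cv2
from bench import ctrl
from scipy.spatial.transform import Rotation as Ro
def cam(n):
    s=ctrl.sense(); c=ctrl.read_camera(n)
    if n=="wrist":
        T=np.eye(4);T[:3,:3]=Ro.from_quat(s["ee_rot"]).as_matrix();T[:3,3]=s["tcp_pos"]
        c["W"]=T@np.array(c["hand_eye"])
    else:
        M=np.eye(4);M[:3,:3]=c["R"];M[:3,3]=np.ravel(c["t"]);c["W"]=np.linalg.inv(M)
    c["n"]=n; return c
def ray(c,u,v):
    K=np.array(c["K"]);x=(u-K[0,2])/K[0,0];y=(v-K[1,2])/K[1,1]
    if c["n"]=="wrist":
        r=np.hypot(x,y);d=np.array([x/r*np.sin(r),y/r*np.sin(r),np.cos(r)]) if r>1e-9 else np.array([0,0,1.])
    else: d=np.array([x,y,1.])
    return c["W"][:3,3],c["W"][:3,:3]@(d/np.linalg.norm(d))
def at_z(c,u,v,z):
    o,d=ray(c,u,v);return o+d*(z-o[2])/d[2]
def cloud(c):
    K=np.array(c["K"]);v,u=np.mgrid[:400,:640];x=(u-K[0,2])/K[0,0];y=(v-K[1,2])/K[1,1];z=c["range_z"]
    if c["n"]=="wrist":
        r=np.hypot(x,y)+1e-9;k=np.tan(np.minimum(r,1.5))/r;x=x*k;y=y*k
    P=np.stack([x*z,y*z,z],-1)@c["W"][:3,:3].T+c["W"][:3,3]
    P[z<=0]=np.nan;return P
def disc(P,zlo,zhi,cx,cy,R):
    m=(P[...,2]>zlo)&(P[...,2]<zhi)&(np.hypot(P[...,0]-cx,P[...,1]-cy)<R)
    return P[m]
def circ(Q):
    A=np.c_[2*Q[:,:2],np.ones(len(Q))];b=(Q[:,:2]**2).sum(1);s=np.linalg.lstsq(A,b,rcond=None)[0]
    return s[:2],np.sqrt(s[2]+s[0]**2+s[1]**2)
E
python3 - <<'E'
from h import *
for n in["scene","top"]:
    c=cam(n);cv2.imwrite(f"pics/{n}0.png",c["pixels"]);P=cloud(c);print(n,c["W"][:3,3].round())
    for q in"canister_wide canister_narrow inner_wide inner_narrow cap_wide cap_narrow egg_timer butter teaspoon spice_tall spice_short jam".split():
        for d in ctrl.look_for(q,n)[:2]:
            b=d["bbox"];u,v=int(b[0]+b[2]/2),int(b[1]+b[3]/2);print(q,round(d["score"],2),np.round(b),P[min(v,399),min(u,639)].round())
print(ctrl.sense())
E
```

```text
pics
scene [ -27. -580.  622.]
canister_wide 0.58 [320. 213.  58.  62.] [ 425. -282.   79.]
canister_narrow 0.59 [206. 148.  41.  50.] [448.  91.  72.]
canister_narrow 0.57 [295. 267.  61.  37.] [ 366. -272.    8.]
inner_wide 0.68 [266. 200.   9.  19.] [420. -81.  66.]
inner_narrow 0.57 [406. 262.  20.  23.] [ 448. -414.   69.]
cap_wide 0.97 [246. 204.  53.  41.] [411. -92.  35.]
cap_narrow 0.95 [392. 268.  46.  40.] [ 437. -419.   45.]
cap_narrow 0.69 [265. 197.  12.  22.] [422. -80.  67.]
egg_timer 0.7 [296. 167.  22.  26.] [578. -53.  42.]
butter 0.92 [412. 220.  52.  43.] [ 576. -398.   38.]
teaspoon 0.63 [295. 267.  59.  35.] [ 367. -269.    8.]
spice_tall 0.9 [267. 130.  16.  46.] [593.  67.  65.]
spice_short 0.77 [299. 132.  22.  38.] [667.  14.  56.]
jam 0.9 [368. 162.  27.  43.] [ 643. -222.   67.]
top [ 456. -170. 1122.]
canister_wide 0.67 [345. 209.  37.  46.] [ 466. -259.    8.]
canister_narrow 0.93 [193. 206.  40.  35.] [479. 138.   8.]
canister_narrow 0.49 [418. 229.  18.  11.] [ 461. -411.   77.]
inner_wide 0.54 [286. 239.  13.  12.] [430. -79.  81.]
inner_wide 0.18 [2
[... 802 characters left out ...]
1.   91.]
{'time': 1.3, 'joint_pos': array([ 1.17668679e+00,  5.21951884e-02,  1.40065683e+00,  3.07969463e-05,
        1.68858452e+00, -7.03106318e-02]), 'qd': array([-1.32735547e-03,  4.33570310e-05,  1.14243440e-03, -1.28134056e-03,
       -8.33487659e-04, -8.79087371e-04]), 'joint_torque': array([ 2.43379145e-04, -3.81529033e+01, -3.60310507e+01,  4.75323759e-05,
        1.36955891e-04,  1.37134336e-05]), 'tcp_pos': array([167.03034346, 497.76486445, 210.74767412]), 'ee_rot': array([-0.41282773,  0.57401596,  0.41290413,  0.57409853]), 'ft_force': array([-0.06212772, -0.16345905,  0.28766813]), 'ft_torque': array([-0.00025793,  0.02284633,  0.00439372]), 'finger_gap': 0.9994703092118876}
```

Run:
```python
from h import *
a=cv2.imread("pics/top0.png");b=cv2.imread("pics/scene0.png")
cv2.imwrite("pics/both.png",np.vstack([a[110:340,100:500],b[100:330,150:550]])[:, :])
for n in["top","scene"]:
    c=cam(n);P=cloud(c)
    for nm,x,y,zl,zh,R in[("rimW",466,-259,74,86,65),("rimN",479,138,92,104,55),("knobW",430,-79,74,88,30),("knobN",463,-411,74,88,30),("necktopW",430,-79,46,56,40),("necktopN",463,-411,46,56,40),("plateW",430,-79,31,41,75),("plateN",463,-411,31,41,60)]:
        Q=disc(P,zl,zh,x,y,R)
        if len(Q)>3:
            (mx,my),r=cv2.minEnclosingCircle(Q[:,:2].astype(np.float32));cc,rr=circ(Q);print(n,nm,len(Q),np.round([mx,my,r]),cc.round(),rr.round(),np.median(Q[:,2]).round(1))
print(c["K"])
```

```text
top rimW 238 [ 467. -253.   48.] [ 466. -253.] 45.0 79.0
top rimN 188 [477. 128.  35.] [477. 127.] 32.0 96.8
top knobW 88 [432. -72.  13.] [432. -72.] 9.0 79.1
top knobN 92 [ 463. -414.   13.] [ 462. -413.] 9.0 78.9
top necktopW 111 [432. -72.  23.] [432. -72.] 20.0 50.4
top necktopN 106 [ 462. -413.   23.] [ 462. -413.] 20.0 50.5
top plateW 1142 [432. -72.  56.] [432. -72.] 42.0 34.6
top plateN 575 [ 462. -413.   43.] [ 462. -414.] 34.0 34.5
scene rimW 365 [ 462. -254.   49.] [ 462. -255.] 45.0 77.9
scene rimN 162 [474. 126.  36.] [474. 126.] 33.0 95.3
scene knobW 84 [429. -75.  14.] [428. -74.] 9.0 78.4
scene knobN 142 [ 458. -415.   13.] [ 458. -415.] 9.0 78.7
scene necktopW 106 [427. -74.  23.] [428. -74.] 19.0 49.6
scene necktopN 162 [ 458. -415.   23.] [ 458. -415.] 19.0 49.8
scene plateW 974 [428. -74.  56.] [428. -74.] 41.0 34.0
scene plateN 857 [ 459. -415.   43.] [ 459. -415.] 33.0 34.2
[[401.59685749   0.         317.57642456]
 [  0.         401.59685749 198.16285909]
 [  0.           0.           1.        ]]
```

View pics/both.png

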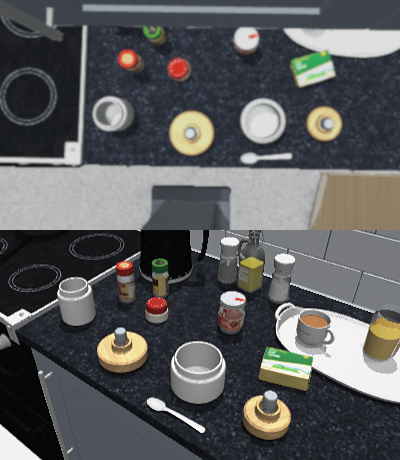

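The picture shows the wide cap at pixel (191,133) and the narrow cap at (324,124) in the top crop. The wide canister is at (263,121) and the narrow one at (113,114), with the bystanders well apart from all four. Depth-disc fits from both cameras agree to about 4 mm, and the heights match the text.

```bash
cat >> h.py <<'E'
def delta(x,y,z):
    s=ctrl.sense();R=Ro.from_quat(s["ee_rot"]).as_matrix();d=R.T@(np.array([x,y,z])-s["tcp_pos"])/10
    print("t",round(s["time"],2),"tcp",s["tcp_pos"].round(1),"shift cm",d.round(2),"gap",round(s["finger_gap"]*85,1),"F",s["ft_force"].round(1))
def look(cx,cy,rings,tag=None):
    c=cam("wrist");P=cloud(c)
    if tag: cv2.imwrite(f"pics/{tag}.png",c["pixels"])
    for nm,zl,zh,R in rings:
        Q=disc(P,zl,zh,cx,cy,R)
        if len(Q)>5:
            (mx,my),r=cv2.minEnclosingCircle(Q[:,:2].astype(np.float32));cc,rr=circ(Q);print(nm,len(Q),"enc",np.round([mx,my,r],1),"fit",cc.round(1),rr.round(1),"z",np.median(Q[:,2]).round(1))
E
python3 - <<'E'
from h import *
s=ctrl.sense();print(Ro.from_quat(s["ee_rot"]).as_matrix().round(3))
delta(430,-73,190);delta(430,-73,210)
E
```

```text
[[ 0.    -0.948  0.318]
 [ 0.     0.318  0.948]
 [-1.    -0.     0.   ]]
t 1.4 tcp [167.  497.7 210.7] shift cm [  2.07 -43.09 -45.74] gap 85.1 F [ 0.4 -0.4 -0.6]
t 1.4 tcp [167.  497.7 210.7] shift cm [  0.07 -43.09 -45.74] gap 85.1 F [ 0.4 -0.4 -0.6]
```

```bash
python3 -m inch '[[[0,-2.5,-2.7],[0,0,0],8.5],[[0,-4.1,-4.3],[0,0,0],8.5],[[0,-4.1,-4.3],[0,0,0],8.5],[[0,-4.1,-4.3],[0,0,0],8.5],[[0,-4.1,-4.3],[0,0,0],8.5],[[0,-4.1,-4.3],[0,0,0],8.5],[[0,-4.1,-4.3],[0,0,0],8.5],[[0,-4.1,-4.3],[0,0,0],8.5]]' 30
python3 -m inch '[[[0,-4.1,-4.3],[0,0,0],8.5],[[0,-4.0,-4.3],[0,0,0],8.5],[[0.2,-2.5,-2.7],[0,0,0],8.5],[[1.0,-1.0,-1.2],[0,0,0],8.5],[[0.8,0,0],[0,0,0],8.5],[[0,0,0],[0,0,0],8.5]]'
python3 - <<'E'
from h import *
delta(430,-73,190)
look(430,-73,[("knob",70,90,30),("neck",44,60,40),("plate",28,43,75)],"w1")
delta(430,-73,190)
E
```

```text
time: 2.4
tcp_pos: [358.9, 85.7, 211.1]
ee_rot: [-0.413, 0.574, 0.413, 0.575]
ft_force: [1.6, 0.8, -0.3]
finger_gap: 0.992
time: 3.15
tcp_pos: [428.0, -66.7, 189.7]
ee_rot: [-0.413, 0.574, 0.414, 0.573]
ft_force: [-0.1, 0.6, -0.1]
finger_gap: 0.992
t 3.15 tcp [428.  -66.7 189.7] shift cm [-0.03 -0.39 -0.54] gap 84.3 F [-0.1  0.6 -0.1]
knob 632 enc [430.7 -72.3  13.6] fit [429.8 -72.1] 9.3 z 80.0
neck 587 enc [430.7 -72.5  23.2] fit [430.4 -72.3] 19.9 z 51.0
plate 6746 enc [430.7 -72.   56.7] fit [430.1 -72.1] 42.1 z 35.3
t 3.2 tcp [428.3 -66.7 190.4] shift cm [ 0.04 -0.37 -0.54] gap 84.8 F [ 0.3 -0.  -0. ]
```

```bash
python3 -m inch '[[[1.5,-0.4,-0.5],[0,0,0],8.5],[[2.5,0,0],[0,0,0],8.5],[[2.5,0,0],[0,0,0],8.5],[[2.5,0,0],[0,0,0],8.5],[[2.0,0,0],[0,0,0],8.5],[[1.6,0,0],[0,0,0],8.5],[[1.0,0,0],[0,0,0],8.5],[[0,0,0],[0,0,0],8.5]]' 40
python3 -m inch '[[[0,0,0],[0,0,0],4],[[0,0,0],[0,0,0],3],[[0,0,0],[0,0,0],2],[[0,0,0],[0,0,0],1],[[0,0,0],[0,0,0],1],[[0,0,0],[0,0,0],1]]' 40
python3 - <<'E'
from h import *
delta(430.3,-72.3,54)
E
```

```text
time: 4.2
tcp_pos: [430.6, -73.8, 54.2]
ee_rot: [-0.413, 0.574, 0.413, 0.574]
ft_force: [-0.6, -0.1, 0.5]
finger_gap: 0.998
time: 4.95
tcp_pos: [431.3, -73.8, 55.2]
ee_rot: [-0.413, 0.574, 0.413, 0.574]
ft_force: [0.9, 2.9, 5.1]
finger_gap: 0.273
t 4.95 tcp [431.3 -73.8  55.2] shift cm [0.12 0.15 0.11] gap 23.2 F [0.9 2.9 5.1]
```

```bash
python3 -m inch '[[[0,0,0],[0,0,0],1],[[0,0,0],[0,0,0],1]]' 40
python3 - <<'E'
from h import *
c=cam("wrist");cv2.imwrite("pics/w2.png",c["pixels"]);c=cam("scene");cv2.imwrite("pics/s2.png",cv2.resize(c["pixels"][130:290,190:450],None,fx=2.4,fy=2.4))
delta(430,-72,55)
E
```

```text
time: 5.2
tcp_pos: [431.3, -73.8, 55.2]
ee_rot: [-0.413, 0.574, 0.413, 0.574]
ft_force: [0.9, 3.0, 5.3]
finger_gap: 0.271
t 5.3 tcp [431.4 -73.8  55.2] shift cm [0.02 0.18 0.13] gap 22.8 F [0.6 3.1 5.5]
```

View pics/s2.png

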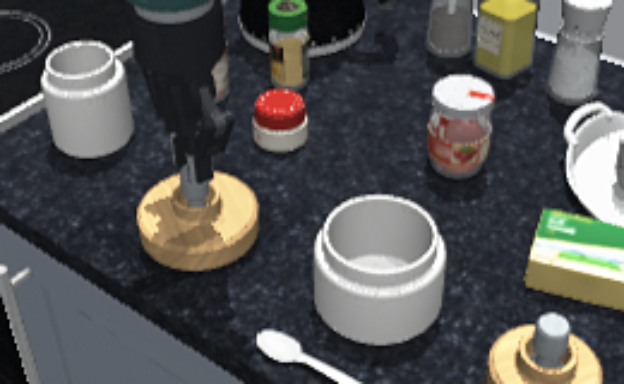

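```bash
python3 -m inch '[[[-0.3,0,0],[0,0,0],1],[[-0.8,0,0],[0,0,0],1],[[-1.5,0,0],[0,0,0],1],[[-2.2,0,0],[0,0,0],1],[[-2.2,0,0],[0,0,0],1],[[-2.2,0,0],[0,0,0],1],[[-1.8,0,0],[0,0,0],1],[[-1,0,0],[0,0,0],1]]' 60
python3 - <<'E'
from h import *
look(430,-73,[("plate",28+115,48+115,75),("plate0",28,43,75)],"w3")
c=cam("top");P=cloud(c)
Q=disc(P,135,170,431,-74,75);print(len(Q),np.percentile(Q[:,2],[5,50,95]));print(cv2.minEnclosingCircle(Q[:,:2].astype(np.float32)))
cs=cam("scene");P=cloud(cs)
Q=disc(P,100,200,431,-74,75);print(len(Q),np.percentile(Q[:,2],[2,50,98]));
cv2.imwrite("pics/s3.png",np.vstack([cs["pixels"][90:290,190:430],c["pixels"][150:300,200:440]]))
delta(464.5,-254,175)
E
```

```text
time: 6.3
tcp_pos: [431.1, -74.0, 176.1]
ee_rot: [-0.413, 0.574, 0.412, 0.574]
ft_force: [0.6, -0.5, -2.9]
finger_gap: 0.251
plate 14736 enc [431.  -73.5  56.8] fit [428.1 -72.6] 41.1 z 156.4
165 [152.55135169 156.26120873 159.56879695]
((473.7525329589844, -82.07886505126953), 35.315704345703125)
1890 [129.80801597 154.51370363 193.26607938]
t 6.45 tcp [430.9 -73.9 174.7] shift cm [ -0.03  -8.92 -16.  ] gap 21.7 F [-0.1  0.4 -2.2]
```

View pics/s3.png

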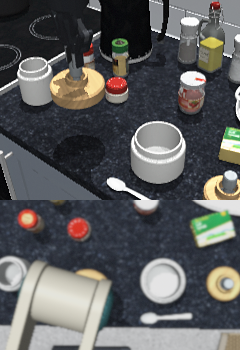

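```bash
python3 -m inch '[[[0,-0.5,-1.0],[0,0,0],1],[[0,-1.1,-1.8],[0,0,0],1],[[0,-1.1,-1.8],[0,0,0],1],[[0,-0.5,-1],[0,0,0],1],[[0,0,0],[0,0,0],1]]' 60
python3 - <<'E'
from h import *
look(464.5,-254,[("rim",72,86,62),("shoulder",56,68,75)],"w4")
c=cam("wrist");K=c["K"];P=cloud(c);m=(np.abs(P[...,2]-80)<3)&(np.hypot(P[...,0]-464,P[...,1]+254)<60);Q=P[m]
print(circ(Q),len(Q));b=np.degrees(np.arctan2(Q[:,1]+254,Q[:,0]-464));print(np.histogram(b,12,(-180,180))[0])
delta(464.5,-254,175)
E
```

```text
time: 7.08
tcp_pos: [443.1, -137.7, 174.1]
ee_rot: [-0.412, 0.575, 0.413, 0.574]
ft_force: [-0.1, 0.4, -2.7]
finger_gap: 0.255
rim 1206 enc [ 464.6 -253.1   48.3] fit [ 464.2 -252.8] 45.0 z 79.2
shoulder 1403 enc [ 464.9 -253.9   56.2] fit [ 461.4 -250.5] 48.0 z 62.9
(array([ 464.50949801, -253.20331425]), np.float64(45.158223925617946)) 898
[113  98  97  95  81   0  80  75   0   0 126 133]
t 7.17 tcp [ 443.2 -136.9  174.4] shift cm [ -0.07  -5.75 -10.43] gap 21.8 F [-1.1  0.2 -3.2]
```

```bash
python3 -m inch '[[[0,-0.5,-1.0],[0,0,0],1],[[0,-1.1,-2.0],[0,0,0],1],[[0,-1.3,-2.2],[0,0,0],1],[[0,-1.3,-2.2],[0,0,0],1],[[0.5,-1.0,-2.0],[0,0,0],1],[[0.7,-0.55,-1],[0,0,0],1],[[0.8,0,0],[0,0,0],1],[[0,0,0],[0,0,0],1]]' 60
python3 - <<'E'
from h import *
look(464.6,-253.5,[("plate",126,142,75),("rim",74,86,62),("shoulder",56,67,60)],"w5")
delta(464.6,-253.6,112)
E
```

```text
time: 8.18
tcp_pos: [464.4, -253.2, 153.6]
ee_rot: [-0.412, 0.574, 0.414, 0.574]
ft_force: [0.0, -0.9, -3.0]
finger_gap: 0.253
plate 14606 enc [ 463.6 -252.8   56.5] fit [ 461.3 -251.9] 41.1 z 134.0
shoulder 172 enc [ 419.7 -243.6   30.3] fit [ 466.2 -254.2] 56.1 z 60.4
t 8.22 tcp [ 464.7 -253.3  154.3] shift cm [ 4.23 -0.01 -0.04] gap 21.2 F [-0.3  0.8 -2.5]
```

```bash
python3 -m inch '[[[0.6,0,0],[0,0,0],1],[[1.0,0,0],[0,0,0],1],[[0.9,0,0],[0,0,0],1],[[0.6,0,0],[0,0,0],1],[[0.5,0,0],[0,0,0],1],[[0.3,0,0],[0,0,0],1],[[0.2,0,0],[0,0,0],1],[[0,0,0],[0,0,0],1]]' 60
```

```text
time: 9.22
tcp_pos: [464.9, -254.1, 113.9]
ee_rot: [-0.413, 0.574, 0.413, 0.574]
ft_force: [-1.3, 0.7, -2.7]
finger_gap: 0.255
```

Still free at 113.9; lower gently until contact.

```bash
python3 -m inch '[[[0.15,0,0],[0,0,0],1],[[0.15,0,0],[0,0,0],1],[[0,0,0],[0,0,0],1]]' 60
python3 - <<'E'
from h import *
look(464.6,-253.5,[("plate",85,105,75)],"w6")
E
```

```text
time: 9.6
tcp_pos: [465.6, -253.9, 113.0]
ee_rot: [-0.414, 0.573, 0.412, 0.575]
ft_force: [-3.8, 5.6, 9.0]
finger_gap: 0.254
plate 14817 enc [ 464.4 -254.3   56.6] fit [ 462.1 -253.3] 40.8 z 93.6
```

```bash
python3 -m inch '[[[0,0,0],[0,0,0],4],[[0,0,0],[0,0,0],6],[[0,0,0],[0,0,0],8],[[-1.5,0,0],[0,0,0],8.5],[[-2.5,0,0],[0,0,0],8.5],[[-2.5,0,0],[0,0,0],8.5],[[-1.5,0,0],[0,0,0],8.5],[[0,0,0],[0,0,0],8.5]]' 40
python3 - <<'E'
from h import *
look(464.6,-253.5,[("plate",85,99,75),("neck",104,115,35),("knob",130,146,30),("shoulder",56,67,75)],"w7")
delta(460.3,-413.8,190)
E
```

```text
time: 10.65
tcp_pos: [465.3, -254.4, 192.1]
ee_rot: [-0.414, 0.574, 0.412, 0.574]
ft_force: [0.1, -0.5, -0.1]
finger_gap: 0.997
plate 9594 enc [ 464.6 -254.1   56.5] fit [ 463.8 -253.7] 41.9 z 93.2
neck 762 enc [ 464.3 -253.7   22.8] fit [ 464.  -253.7] 19.9 z 109.0
knob 924 enc [ 464.5 -253.2   13.5] fit [ 463.5 -253.2] 9.2 z 138.0
t 10.7 tcp [ 464.8 -254.1  190.7] shift cm [  0.07  -4.65 -15.28] gap 84.6 F [0.9 0.5 0.5]
```

```bash
python3 -m inch '[[[0,-0.4,-1.6],[0,0,0],8.5],[[0,-0.9,-3.0],[0,0,0],8.5],[[0,-1.1,-3.5],[0,0,0],8.5],[[0,-1.1,-3.5],[0,0,0],8.5],[[0,-0.8,-2.5],[0,0,0],8.5],[[0,-0.35,-1.2],[0,0,0],8.5],[[0,0,0],[0,0,0],8.5]]' 40
python3 - <<'E'
from h import *
look(460.3,-413.8,[("knob",70,90,30),("neck",44,60,40),("plate",28,43,60)],"w8")
delta(460.3,-413.8,54)
E
```

```text
time: 11.58
tcp_pos: [459.7, -414.4, 189.7]
ee_rot: [-0.412, 0.574, 0.413, 0.574]
ft_force: [-0.4, 0.4, 0.0]
finger_gap: 0.996
knob 642 enc [ 461.1 -414.2   13.4] fit [ 460.2 -414. ] 9.4 z 80.0
neck 594 enc [ 461.  -414.5   23. ] fit [ 460.7 -414.4] 20.0 z 51.0
plate 3457 enc [ 461.  -414.4   43.5] fit [ 461.  -414.4] 33.8 z 35.2
t 11.62 tcp [ 460.  -413.7  190.1] shift cm [ 1.361e+01 -4.000e-02 -1.000e-02] gap 84.6 F [ 0.1 -0.2  0.1]
```

```bash
python3 -m inch '[[[1.5,-0.1,0],[0,0,0],8.5],[[2.5,0,0],[0,0,0],8.5],[[2.5,0,0],[0,0,0],8.5],[[2.5,0,0],[0,0,0],8.5],[[2.0,0,0],[0,0,0],8.5],[[1.6,0,0],[0,0,0],8.5],[[1.0,0,0],[0,0,0],8.5],[[0,0,0],[0,0,0],8.5]]' 40
python3 -m inch '[[[0,0,0],[0,0,0],4],[[0,0,0],[0,0,0],3],[[0,0,0],[0,0,0],2],[[0,0,0],[0,0,0],1],[[0,0,0],[0,0,0],1],[[0,0,0],[0,0,0],1],[[0,0,0],[0,0,0],1]]' 60
python3 -m inch '[[[-0.3,0,0],[0,0,0],1],[[-0.8,0,0],[0,0,0],1],[[-1.5,0,0],[0,0,0],1],[[-2.4,0,0],[0,0,0],1],[[-2.5,0,0],[0,0,0],1],[[-2.5,0,0],[0,0,0],1],[[-2.5,0,0],[0,0,0],1],[[-2.5,0,0],[0,0,0],1]]' 60
python3 -m inch '[[[-2.5,0,0],[0,0,0],1],[[-1.5,0,0],[0,0,0],1],[[-0.5,0,0],[0,0,0],1],[[0,0,0],[0,0,0],1]]' 60
python3 - <<'E'
from h import *
look(461,-414,[("plate",150,196,60),("plate0",28,43,60)],"w9")
delta(475.5,127,250);delta(475.5,50,250)
E
```

```text
time: 12.62
tcp_pos: [461.0, -414.0, 54.1]
ee_rot: [-0.413, 0.574, 0.413, 0.574]
ft_force: [-0.1, -0.9, -0.6]
finger_gap: 0.995
time: 13.5
tcp_pos: [461.5, -414.4, 55.4]
ee_rot: [-0.413, 0.574, 0.413, 0.574]
ft_force: [-0.6, 2.1, 5.7]
finger_gap: 0.256
time: 14.5
tcp_pos: [461.1, -414.2, 206.6]
ee_rot: [-0.413, 0.574, 0.413, 0.574]
ft_force: [0.4, -0.1, -1.6]
finger_gap: 0.253
time: 15.0
tcp_pos: [461.1, -414.2, 249.2]
ee_rot: [-0.413, 0.574, 0.413, 0.574]
ft_force: [-0.1, -0.3, -1.4]
finger_gap: 0.255
t 15.05 tcp [ 461.  -414.1  248.6] shift cm [-0.07 15.84 51.76] gap 21.6 F [-0.3 -0.3 -1.7]
t 15.05 tcp [ 461.  -414.1  248.6] shift cm [-0.08 13.39 44.46] gap 21.6 F [-0.3 -0.3 -1.7]
```

```bash
python3 -m inch '[[[0,0.4,1.2],[0,0,0],1],[[0,0.8,2.5],[0,0,0],1],[[0,1.1,3.6],[0,0,0],1],[[0,1.2,4.2],[0,0,0],1],[[0,1.2,4.2],[0,0,0],1],[[0,1.2,4.2],[0,0,0],1],[[0,1.2,4.2],[0,0,0],1],[[0,1.2,4.2],[0,0,0],1]]' 60
python3 -m inch '[[[0,1.2,4.2],[0,0,0],1],[[0,1.2,4.0],[0,0,0],1],[[0,1.1,3.3],[0,0,0],1],[[0,0.7,2.2],[0,0,0],1],[[0,0.4,1],[0,0,0],1],[[0,0,0],[0,0,0],1]]' 60
python3 - <<'E'
from h import *
s=ctrl.sense();t=s["tcp_pos"]
look(t[0],t[1],[("plate",222,240,60)])
look(475.5,127,[("rim",90,104,50),("shoulder",74,87,60)],"w10")
delta(475.5,127,195)
E
```

```text
time: 16.05
tcp_pos: [471.9, -117.4, 249.1]
ee_rot: [-0.413, 0.574, 0.413, 0.574]
ft_force: [0.5, -0.1, -1.3]
finger_gap: 0.251
time: 16.8
tcp_pos: [475.3, 34.8, 249.5]
ee_rot: [-0.413, 0.574, 0.413, 0.574]
ft_force: [0.3, -0.1, -2.6]
finger_gap: 0.254
plate 7439 enc [475.   34.4  43.4] fit [472.   35.2] 31.7 z 229.2
rim 1061 enc [475.9 127.8  35.7] fit [475.1 127. ] 32.3 z 97.5
shoulder 1360 enc [476.  127.4  43.5] fit [473.6 125.4] 36.8 z 81.1
t 16.9 tcp [475.5  33.9 249.6] shift cm [5.45 2.97 8.82] gap 21.7 F [-0.4 -0.2 -1.1]
```

```bash
python3 -m inch '[[[0,0.4,1.2],[0,0,0],1],[[0,0.8,2.5],[0,0,0],1],[[0.5,0.8,2.5],[0,0,0],1],[[1.2,0.6,1.7],[0,0,0],1],[[2.0,0.3,0.9],[0,0,0],1],[[2.0,0,0],[0,0,0],1],[[1.3,0,0],[0,0,0],1],[[0.4,0,0],[0,0,0],1]]' 60
python3 - <<'E'
from h import *
look(475.7,127.4,[("plate",145,168,60),("shoulder",74,87,60)],"w11")
delta(475.7,127.4,131.3)
E
```

```text
time: 17.9
tcp_pos: [475.8, 127.0, 174.6]
ee_rot: [-0.413, 0.575, 0.413, 0.574]
ft_force: [-0.7, -0.0, -1.7]
finger_gap: 0.251
plate 7787 enc [475.2 126.3  43.4] fit [471.7 127.6] 31.1 z 154.4
shoulder 681 enc [457.6 135.2  37.7] fit [475.8 127.6] 40.3 z 80.4
t 17.95 tcp [476.  127.  174.9] shift cm [4.36 0.03 0.03] gap 21.7 F [-0.5 -0.4 -2.7]
```

```bash
python3 -m inch '[[[0.6,0,0.05],[0,0,0],1],[[1.0,0,0],[0,0,0],1],[[0.9,0,0],[0,0,0],1],[[0.6,0,0],[0,0,0],1],[[0.5,0,0],[0,0,0],1],[[0.3,0,0],[0,0,0],1],[[0.2,0,0],[0,0,0],1],[[0,0,0],[0,0,0],1]]' 60
python3 -m inch '[[[0.15,0,0],[0,0,0],1],[[0.1,0,0],[0,0,0],1],[[0,0,0],[0,0,0],1]]' 60
python3 - <<'E'
from h import *
look(475.7,127.4,[("plate",102,122,60)],"w12")
E
```

```text
time: 18.95
tcp_pos: [476.3, 127.6, 134.7]
ee_rot: [-0.413, 0.574, 0.413, 0.574]
ft_force: [0.1, 0.9, -1.5]
finger_gap: 0.252
time: 19.32
tcp_pos: [476.3, 127.6, 132.1]
ee_rot: [-0.413, 0.574, 0.413, 0.574]
ft_force: [-0.4, 0.1, -0.8]
finger_gap: 0.251
plate 7644 enc [475.8 127.1  43.4] fit [472.2 128.3] 31.3 z 111.8
```

```bash
python3 -m inch '[[[0.1,0,0],[0,0,0],1],[[0.05,0,0],[0,0,0],1],[[0,0,0],[0,0,0],1]]' 60
```

```text
time: 19.75
tcp_pos: [476.6, 127.8, 131.4]
ee_rot: [-0.413, 0.574, 0.413, 0.574]
ft_force: [-1.2, 0.8, 3.6]
finger_gap: 0.253
```

```bash
python3 -m inch '[[[0,0,0],[0,0,0],4],[[0,0,0],[0,0,0],6],[[0,0,0],[0,0,0],8],[[-1.5,0,0],[0,0,0],8.5],[[-2.5,0,0],[0,0,0],8.5],[[-2.5,0,0],[0,0,0],8.5],[[-1.5,0,0],[0,0,0],8.5],[[0,0,0],[0,0,0],8.5]]' 40
python3 - <<'E'
from h import *
look(475.7,127.4,[("plate",103,117,60),("neck",120,134,35),("knob",148,164,30),("shoulder",74,87,75)],"w13")
delta(464.4,-253.6,210)
E
```

```text
time: 20.75
tcp_pos: [476.9, 127.7, 212.1]
ee_rot: [-0.413, 0.573, 0.412, 0.575]
ft_force: [-0.1, -0.5, -1.0]
finger_gap: 0.995
plate 4867 enc [476.  127.1  43.4] fit [476.  127.2] 33.5 z 111.1
neck 791 enc [475.9 126.9  23.1] fit [475.5 127.3] 19.9 z 127.0
knob 919 enc [476.1 127.7  13.4] fit [475.1 127.9] 9.2 z 156.0
shoulder 113 enc [452.2 137.8  34.9] fit [476.4 127.2] 43.2 z 78.0
t 20.8 tcp [476.4 127.6 210.8] shift cm [  0.07 -10.99 -36.52] gap 85.0 F [-0.3 -0.6  0.5]
```

Both lids are closed: the knob, neck and plate heights match the seated values exactly. Now back to the wide one.

```bash
python3 -m inch '[[[0,-0.6,-2.0],[0,0,0],8.5],[[0,-1.2,-4.0],[0,0,0],8.5],[[0,-1.4,-4.8],[0,0,0],8.5],[[0,-1.5,-4.8],[0,0,0],8.5],[[0,-1.5,-4.8],[0,0,0],8.5],[[0,-1.5,-4.8],[0,0,0],8.5],[[0,-1.3,-4.5],[0,0,0],8.5],[[0,-1.1,-3.8],[0,0,0],8.5]]' 40
python3 -m inch '[[[0,-0.6,-2.0],[0,0,0],8.5],[[0,-0.3,-1.0],[0,0,0],8.5],[[0,0,0],[0,0,0],8.5]]' 40
python3 - <<'E'
from h import *
look(464.6,-253.5,[("plate",85,99,75),("neck",104,115,35),("knob",130,146,30)],"w14")
delta(464.4,-253.6,95)
E
```

```text
time: 21.8
tcp_pos: [464.7, -223.6, 209.2]
ee_rot: [-0.412, 0.575, 0.413, 0.574]
ft_force: [0.6, 0.7, -0.8]
finger_gap: 0.993
time: 22.18
tcp_pos: [464.6, -253.0, 210.3]
ee_rot: [-0.413, 0.574, 0.413, 0.574]
ft_force: [0.6, 1.6, 0.4]
finger_gap: 0.994
plate 8569 enc [ 464.5 -253.9   56.6] fit [ 463.8 -253.7] 42.0 z 93.2
neck 680 enc [ 464.4 -253.6   23.2] fit [ 464.  -253.8] 19.9 z 109.0
knob 816 enc [ 464.6 -253.5   13.5] fit [ 463.5 -253.1] 9.3 z 138.0
t 22.23 tcp [ 464.7 -252.6  210.5] shift cm [ 1.155e+01 -1.000e-02 -1.100e-01] gap 84.5 F [-0.2 -1.1  1. ]
```

```bash
python3 -m inch '[[[1.5,0,-0.07],[0,0,0],8.5],[[2.5,0,0],[0,0,0],8.5],[[2.5,0,0],[0,0,0],8.5],[[2.2,0,0],[0,0,0],8.5],[[1.5,0,0],[0,0,0],8.5],[[1.0,0,0],[0,0,0],8.5],[[0.5,0,0],[0,0,0],8.5],[[0,0,0],[0,0,0],8.5]]' 40
python3 -m inch '[[[0,0,0],[0,0,0],6],[[0,0,0],[0,0,0],5],[[0,0,0],[0,0,0],4],[[0,0,0],[0,0,0],3.5],[[0,0,0],[0,0,0],3],[[0,0,0],[0,0,0],3]]' 40
python3 - <<'E'
from h import *
c=cam("scene");cv2.imwrite("pics/s4.png",cv2.resize(c["pixels"][150:290,280:440],None,fx=3,fy=3))
look(464.6,-253.5,[("plate",85,99,75)])
delta(464.4,-253.6,93)
E
```

```text
time: 23.22
tcp_pos: [464.4, -254.1, 93.8]
ee_rot: [-0.413, 0.574, 0.413, 0.574]
ft_force: [-1.0, 0.1, 1.1]
finger_gap: 0.996
time: 23.98
tcp_pos: [464.3, -254.1, 93.7]
ee_rot: [-0.413, 0.574, 0.413, 0.574]
ft_force: [0.6, 0.0, -1.2]
finger_gap: 0.351
plate 16246 enc [ 464.6 -254.    56.5] fit [ 462.1 -253.2] 41.2 z 93.3
t 24.07 tcp [ 464.3 -254.1   93.7] shift cm [0.07 0.   0.05] gap 29.6 F [0.7 0.2 0.1]
```

View pics/s4.png

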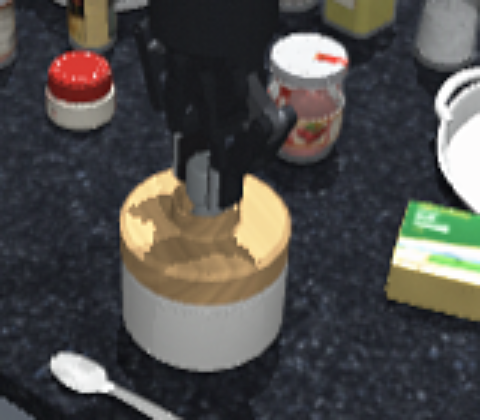

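Run:
```python
from h import *
c=cam("wrist");cv2.imwrite("pics/w15.png",c["pixels"]);P=cloud(c)
s=ctrl.sense();R=Ro.from_quat(s["ee_rot"]).as_matrix()
T=(P-s["tcp_pos"])@R
# fingers/points near: tool frame, x back
for x0 in range(-60,12,6):
    m=(T[...,0]>x0)&(T[...,0]<x0+6)&(np.hypot(T[...,1],T[...,2])<60)
    Q=T[m]
    if len(Q): print(x0,len(Q),"y",np.percentile(Q[:,1],[2,98]).round(),"z",np.percentile(Q[:,2],[2,25,75,98]).round())
```

```text
-60 774 y [-10.  12.] z [-21. -17.  16.  20.]
-54 525 y [-9. 12.] z [-28. -19.  17.  27.]
-48 2449 y [-9. 12.] z [-26.  -6.   7.  24.]
-42 829 y [-9. 13.] z [-28. -15.  14.  27.]
-36 678 y [-8. 13.] z [-28. -15.  15.  27.]
-30 498 y [-8. 13.] z [-25. -15.  12.  24.]
-24 112 y [ 3. 13.] z [-16.  -6.   8.  15.]
-18 1059 y [-11.  22.] z [-19. -13.  10.  19.]
-12 326 y [-8. 22.] z [-18. -12.   8.  19.]
-6 4802 y [-47.  49.] z [-47. -22.  22.  48.]
0 11162 y [-48.  53.] z [-51. -26.  27.  51.]
6 452 y [-9. 56.] z [-27. -13.  13.  25.]
```

View pics/w15.png

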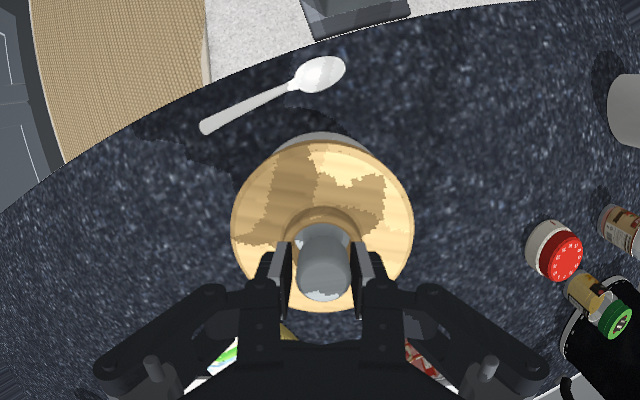

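```bash
python3 -m inch '[[[0,0,0],[0,0,0],5.5],[[0,0,0],[0,0,0],5.5],[[0,0,0],[0,0,0],5.5]]' 40
python3 - <<'E'
from h import *
for i in range(1):
    s=ctrl.sense();c=cam("wrist");P=cloud(c);cv2.imwrite("pics/w16.png",c["pixels"])
    R=Ro.from_quat(s["ee_rot"]).as_matrix();T=(P-s["tcp_pos"])@R
    print(s["finger_gap"]*85.4,s["tcp_pos"].round(1),s["ft_force"].round(1))
    for x0 in range(-60,8,3):
        m=(T[...,0]>x0)&(T[...,0]<x0+3)&(np.abs(T[...,1])<14)&(np.abs(T[...,2])<50)&(np.abs(T[...,2])>23.5);Q=T[m]
        if len(Q): print(x0,len(Q),"y",np.percentile(Q[:,1],[2,98]).round(),"|z|",np.percentile(abs(Q[:,2]),[2,25,75,98]).round())
E
```

```text
time: 24.5
tcp_pos: [464.3, -254.1, 93.7]
ee_rot: [-0.413, 0.574, 0.413, 0.574]
ft_force: [-0.2, -0.4, -0.1]
finger_gap: 0.643
54.95198013441475 [ 464.3 -254.1   93.7] [-0.2 -0.4 -0.1]
-60 281 y [-9. 12.] |z| [27. 27. 30. 34.]
-57 303 y [-9. 12.] |z| [27. 28. 33. 41.]
-54 349 y [-9. 12.] |z| [27. 28. 34. 41.]
-51 300 y [-9. 12.] |z| [27. 28. 37. 41.]
-48 286 y [-9. 12.] |z| [27. 28. 33. 41.]
-45 273 y [-9. 12.] |z| [27. 28. 34. 41.]
-42 277 y [-9. 12.] |z| [27. 28. 37. 41.]
-39 244 y [-10.  12.] |z| [27. 28. 33. 41.]
-36 213 y [-9. 12.] |z| [27. 27. 33. 40.]
-33 182 y [-9. 12.] |z| [27. 27. 32. 39.]
-30 125 y [-10.  12.] |z| [27. 27. 29. 34.]
-27 42 y [-8.  9.] |z| [27. 27. 28. 28.]
-24 1 y [-6. -6.] |z| [28. 28. 28. 28.]
-3 946 y [-12.  13.] |z| [24. 29. 43. 49.]
0 2016 y [-13.  14.] |z| [24. 29. 43. 50.]
```

The depth data shows the fingertips about 25 mm behind the nominal TCP at this opening. The fingers closed above the neck without touching it, so I'll go lower with the force watched.

```bash
python3 -m inch '[[[0.4,0,0.05],[0,0,0],6],[[0.4,0,0],[0,0,0],6],[[0.3,0,0],[0,0,0],6],[[0.2,0,0],[0,0,0],6],[[0,0,0],[0,0,0],6]]' 40
python3 - <<'E'
from h import *
s=ctrl.sense();c=cam("wrist");P=cloud(c);cv2.imwrite("pics/w17.png",c["pixels"])
R=Ro.from_quat(s["ee_rot"]).as_matrix();T=(P-s["tcp_pos"])@R
for x0 in range(-40,8,2):
    m=(T[...,0]>x0)&(T[...,0]<x0+2)&(np.abs(T[...,1])<14)&(np.abs(T[...,2])<50)&(np.abs(T[...,2])>24);Q=T[m]
    if len(Q): print(x0,len(Q),"|z|",np.percentile(abs(Q[:,2]),[2,50,98]).round())
look(464.6,-253.5,[("plate",85,99,75),("knob",130,145,25)])
E
```

```text
time: 25.18
tcp_pos: [464.4, -253.6, 80.5]
ee_rot: [-0.413, 0.574, 0.413, 0.574]
ft_force: [-0.3, 0.2, -0.4]
finger_gap: 0.701
-40 178 |z| [29. 32. 43.]
-38 170 |z| [29. 31. 43.]
-36 132 |z| [29. 31. 42.]
-34 147 |z| [29. 31. 42.]
-32 110 |z| [29. 31. 36.]
-30 60 |z| [29. 30. 36.]
-28 45 |z| [29. 30. 31.]
-26 4 |z| [29. 30. 30.]
-16 69 |z| [24. 31. 49.]
-14 2511 |z| [25. 33. 49.]
-12 157 |z| [24. 34. 50.]
plate 18818 enc [ 464.6 -254.1   56.5] fit [ 461.5 -252.9] 40.4 z 93.3
knob 2694 enc [ 464.3 -253.4   13.4] fit [ 462.4 -252.9] 9.1 z 138.0
```

View pics/w17.png

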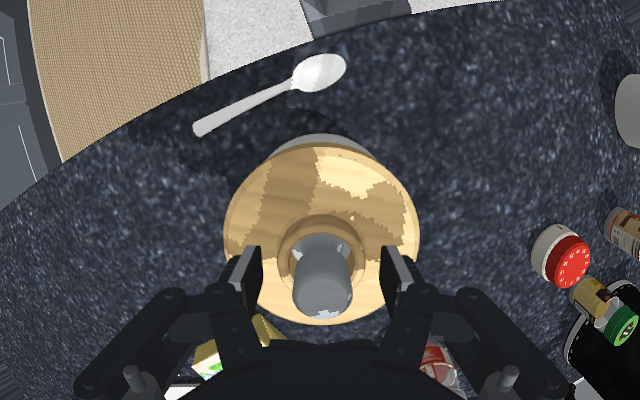

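```bash
python3 -m inch '[[[0.3,0,0],[0,0,0],6],[[0.3,0,0],[0,0,0],6],[[0.2,0,0],[0,0,0],6],[[0,0,0],[0,0,0],6]]' 40
python3 -m inch '[[[0,0,0],[0,0,0],5],[[0,0,0],[0,0,0],4],[[0,0,0],[0,0,0],3.5],[[0,0,0],[0,0,0],3],[[0,0,0],[0,0,0],3],[[0,0,0],[0,0,0],3]]' 40
python3 - <<'E'
from h import *
s=ctrl.sense();c=cam("wrist");P=cloud(c)
R=Ro.from_quat(s["ee_rot"]).as_matrix();T=(P-s["tcp_pos"])@R
for x0 in range(-42,-14,2):
    m=(T[...,0]>x0)&(T[...,0]<x0+2)&(np.abs(T[...,1])<14)&(np.abs(T[...,2])<50)&(np.abs(T[...,2])>20);Q=T[m]
    if len(Q): print(x0,len(Q),"|z|",np.percentile(abs(Q[:,2]),[2,50,98]).round())
look(464.6,-253.5,[("plate",85,99,75)])
E
```

```text
time: 25.78
tcp_pos: [464.3, -253.5, 72.4]
ee_rot: [-0.413, 0.574, 0.413, 0.574]
ft_force: [0.1, -0.1, -0.5]
finger_gap: 0.701
time: 26.52
tcp_pos: [464.7, -253.7, 73.2]
ee_rot: [-0.413, 0.574, 0.413, 0.574]
ft_force: [-0.3, 0.8, 5.2]
finger_gap: 0.517
-42 167 |z| [21. 24. 35.]
-40 157 |z| [21. 25. 36.]
-38 246 |z| [20. 23. 35.]
-36 246 |z| [20. 22. 34.]
-34 120 |z| [21. 25. 34.]
-32 81 |z| [21. 27. 34.]
-30 92 |z| [21. 24. 29.]
-28 18 |z| [22. 23. 29.]
-26 23 |z| [20. 22. 22.]
-24 20 |z| [20. 21. 48.]
-22 1596 |z| [21. 41. 50.]
-20 956 |z| [22. 42. 50.]
plate 18375 enc [ 464.6 -254.3   56.4] fit [ 461.2 -253. ] 40.7 z 93.3
```

```bash
python3 -m inch '[[[-0.2,0,0],[0,0,0],3],[[-0.4,0,0],[0,0,0],3],[[-0.6,0,0],[0,0,0],3],[[0,0,0],[0,0,0],3]]' 40
python3 - <<'E'
from h import *
look(464.6,-253.5,[("plate",85,119,75),("knob",125,165,12)])
E
```

```text
time: 27.12
tcp_pos: [464.7, -253.8, 85.3]
ee_rot: [-0.413, 0.574, 0.413, 0.574]
ft_force: [0.0, -0.2, -0.6]
finger_gap: 0.517
plate 20395 enc [ 464.6 -254.3   56.3] fit [ 461.6 -253.3] 41.0 z 105.3
knob 1958 enc [ 464.6 -253.5   12. ] fit [ 463.6 -253.2] 8.3 z 138.3
```

```bash
python3 -m inch '[[[-0.8,0,0],[0,0,0],3],[[-1.3,0,0],[0,0,0],3],[[-1.6,0,0],[0,0,0],3],[[-1.6,0,0],[0,0,0],3],[[-1.6,0,0],[0,0,0],3],[[-1.4,0,0],[0,0,0],3],[[-1.0,0,0],[0,0,0],3],[[-0.4,0,0],[0,0,0],3]]' 40
python3 -m inch '[[[0,0,0],[0,0,0],3],[[0,0,0],[0,0,0],3],[[0,0,0],[0,0,0],3],[[0,0,0],[0,0,0],3]]' 40
python3 - <<'E'
from h import *
look(464.6,-253.5,[("plate",185,215,75),("knob",125,145,16)],"w18")
c=cam("scene");cv2.imwrite("pics/s5.png",cv2.resize(c["pixels"][60:300,180:460],None,fx=2.4,fy=2.4));P=cloud(c)
for n,x,y,a,b,R in[("flangeW",464.4,-253.6,76,95,65),("knobW",464.4,-253.6,130,145,20),("knobN",476,127.3,150,162,25),("plateN",476,127.3,106,116,55)]:
    Q=disc(P,a,b,x,y,R);print(n,len(Q),len(Q)>3 and (np.array(cv2.minEnclosingCircle(Q[:,:2].astype(np.float32))[0]).round(1),np.median(Q[:,2]).round(1)))
Q=disc(P,150,215,464.4,-253.6,62);print("cap z low",np.percentile(Q[:,2],[1,5,50]).round(1))
delta(464.4,-253.6,180)
E
```

```text
time: 28.18
tcp_pos: [464.6, -253.7, 182.3]
ee_rot: [-0.413, 0.574, 0.413, 0.574]
ft_force: [0.7, 0.3, -1.8]
finger_gap: 0.518
time: 28.68
tcp_pos: [464.3, -253.6, 181.4]
ee_rot: [-0.413, 0.574, 0.413, 0.574]
ft_force: [-0.1, -0.5, -1.8]
finger_gap: 0.517
plate 21226 enc [ 464.5 -254.1   56.6] fit [ 460.2 -252.7] 40.0 z 201.5
flangeW 1326 (array([ 462.8, -254. ]), np.float64(84.1))
knobW 30 (array([ 455.8, -257.1]), np.float64(132.9))
knobN 59 (array([473.7, 125.5]), np.float64(154.3))
plateN 373 (array([472.8, 123.7]), np.float64(109.8))
cap z low [175.2 178.2 199.9]
t 28.77 tcp [ 464.4 -253.6  181.5] shift cm [ 0.15 -0.   -0.  ] gap 43.8 F [-0.7  0.4 -0.8]
```

View pics/s5.png

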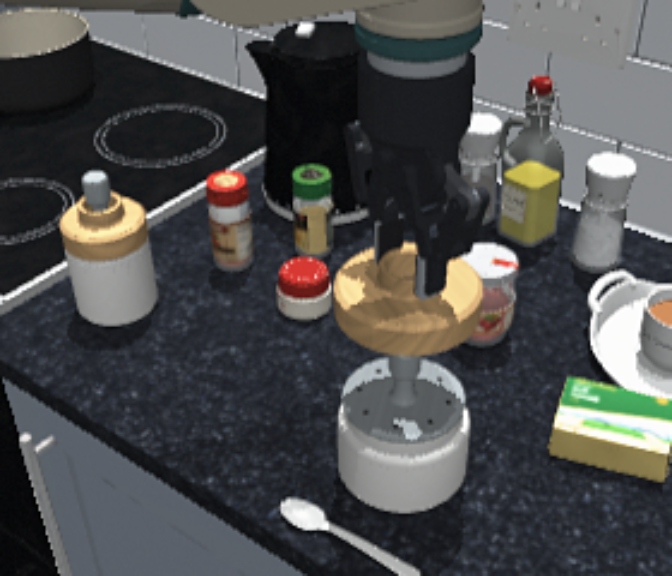

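The picture shows the cap held at (408,298) above the knob, with the flange and its vent holes seated at (405,400). The narrow canister is closed with its cap on at (105,230), and the bystanders have not moved. I'll hand it in.

```bash
python3 -c "
from bench import ctrl
print(ctrl.hand_in())"
```

```text
the job is handed in; nothing more can be done
None
```

The job is handed in: both canisters were closed, and the wide cap is held above its open, still-seated inner lid. The simulator gave no verdict. The clock stood at about 29 s of the 72 s allowed.

- **Closing the canisters:** I carried each double lid by its knob and lowered it with 10 N or less of contact force before letting go. Measured afterwards, the plate, neck and knob tops stood at 93.2, 109.0 and 138.0 mm on the wide canister. On the narrow one they stood at 111.1, 127.0 and 156.0 mm. Both sets agree with the seated heights to 0.2 mm, and both are centred to about 1 mm.
- **Lifting the wide cap:** I gripped its neck (opening read 44 mm) and lifted it straight up. Its lower edge is now at about 174 mm, 36 mm above the knob and within about 1 mm sideways of the canister centre. The flange stayed at about 84 mm, against 85 mm expected.

**Checks that disagreed:**
- **Missed grasp:** My first close on the wide cap's neck caught nothing. The fingertips turned out to be about 25 mm behind the stated tool point at that opening, so I went about 20 mm lower and gripped again. Nothing was disturbed.
- **Low gripper reading:** The opening read 22–23 mm on the 26 mm knobs, but both grips held.
- **Last scene view:** From that camera, heights and centres came out 1–5 mm low and a few millimetres off to the side of the wrist camera's values, and only an edge of the wide knob was visible. I relied on the wrist camera.

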